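Heft two bollard heads and hold the solid one up for tacking

ROBOT

A 6-joint arm with a two-finger parallel gripper is mounted at the origin on the work surface. World frame = base frame: x ahead of the robot, y to its left, z up, the work surface at z = 0. Lengths are in m, angles in rad, forces in N, time in s.
With the tool pointing down it reaches from about 0.35 to 0.8 m from the base axis. Payload 7.3 kg.
Tool frame: the origin (TCP) lies between the finger pads; the fingertips stand 25 mm ahead of it and the grasp point (between the pads) lies 6 mm ahead of it (r.tip_extent is the distance from the TCP to the fingertips, in m); z points along the fingers, y is the direction in which the jaws open and shut (so a half turn about z gives the same grasp; the last joint's range is limited). The gripper opens to 85 mm and grips with 20 to 120 N. Pads are 22 mm wide; open, the fingers measure 114 mm over their backs; the gripper's body (76 mm by 85 mm) begins 54 mm behind the grasp point. The pads swing forward as they close: fully open they stand 13 mm farther back than shut.
Start: joints at [-1.492, 0.342, 1.524, -0, 1.275, -0.146], TCP at [0.117, -0.512, 0.256] pointing down, gripper open.
Joint ranges: [-2.53, 2.53], [-0.77, 2.02], [0.04, 2.7], [-1, 4.14], [0.28, 2.66], [-3.11, 3.11]. Speed limits (rad/s): [2.57, 2.57, 3.14, 3.14, 3.14, 3.14].

INTERFACE

Orientations are given as a unit quaternion [x, y, z, w].
In Python, from workcell import r, command_gripper, optics gives the robot as it stands. The module is installed in compiled form; this text tells all that it offers. Calls block until the motion is done:
- r.reach(position, orientation): joint-space move of the TCP to a pose.
- r.move_straight(position, orientation=None, speed=0.15, max_force=None): straight line of the TCP; orientation=None keeps the orientation; speed is the mean speed in m/s. With max_force (N) it stops when the force on the tool has changed by that much, and returns True; else False.
- r.movej(angles): joint-space move.
- command_gripper(opening, force=None): finger opening in m; force is the grip in N (None keeps the last); returns when the fingers have stopped.
- r.hold(seconds).
- r.solve_ik(position, orientation): joint angles nearest the present ones, or None.
- r.read_state(): the state.
- optics.get_image(name): name is "scene" or "top" or "wrist"; returns (picture, depth): 400x640x3 uint8, red, green, blue; 400x640 float32, m along the optical axis (not along the pixel's ray), 0 where there is no reading.
- optics.camera_model(name): a dict with "K" (3x3 intrinsics, pixels), "R" (3x3) and "t" (3): a world point X has camera coordinates R X + t; the wrist camera has in their place "tool_from_camera" (4x4, takes a point from camera to tool coordinates, whose origin is the TCP and whose axes are the flange's). Camera axes: x right, y down, z forward; pixel columns grow to the right and rows downward; lengths in m; the calibration is good to about 2 mm. A picture is of the moment at which its call begins: read the wrist's pose just before it. camera_model takes no time and is no camera call.
A pose or a line that the arm cannot do raises r.PlanningError and nothing moves.
- r.finish_job(): hands the job in, once; it reports no verdict.
The state is a dict: "time_s": time; "joint_positions": joint angles; "dq": joint speeds; "tau": joint torques, N m; "eef_pos": TCP position; "eef_rot": TCP orientation; "contact_force": force on the tool from outside, world axes, zero at the start; "torque": the same for the moment, N m; "grip_width": finger opening in m.
Only numpy, scipy, OpenCV 4.12 (cv2) and the standard library are available. Lean on these libraries where they do the work, as an engineer would, in place of code of your own. Each camera call takes 0.05 s, during which the arm holds its last target.

TASK

The two steel heads standing in the parts tray look the same, but one is solid and the other is a hollow shell: lift each in turn clear of the tray to feel which is heavier. A head that you set down goes back upright in the tray, where the lighter one stays. Bring the heavier one to the bollard that is being built and finish while holding it in the gripper, level and centred over the open top of the upright tube, with a welding gap of about 3 mm all round, touching the tube nowhere, ready for tacking; do not drop either head, and leave the other things on the bench alone.

Things in the scene. Friction and masses are not known exactly. Their poses are not given: they have to be found in the camera images.
- head_a: One of two turned bright-steel bollard heads, alike outside: an upright cylinder 50 mm in diameter and 40 mm high, its lowest 3 mm chamfered to 44 mm across, straight-sided from 3 to 29 mm, shallow domed top. Both are closed underneath. One of the two (not told which) is solid, about 0.5 kg; the other hollow, about 0.2 kg. Loose, standing upright in the tray. Origin: centre of its flat underside; z axis up along its own axis.
- head_b: The other head, same shape, size and axes as head_a; only the weight differs.
- tray: Shallow open sheet-metal parts tray, fixed, 190 mm (its x) by 320 mm (its y), 18 mm high, walls and floor 3 mm thick. Origin: centre of its underside on the bench. The heads stand on its floor, 3 mm above the bench, 110 mm or more apart.
- bollard: The bollard being built, fixed: flat base plate 130 x 130 x 10 mm, an upright steel tube on its centre (48 mm outside, 38 mm inside, its open top 120 mm above the bench), a 16 mm round cross bar through the tube along the body's y, 72 mm above the bench, reaching 65 mm to each side; a switchable magnet block 34 x 50 mm and 53 mm high stands against the plate on its +x and -x edges, out to 100 mm from the centre. Origin: centre of the plate's underside on the bench.
- post_top (a point): Centre of the open top end of the bollard's tube, in the plane of its rim, 120 mm above the bench; z up.
- pot: Bystander: old dark open steel tin without handles, 120 mm across the rim, 75 mm high, loose on the bench. Origin: centre of its underside.
- discs: Bystander: stack of grinding discs, 115 mm across, 18 mm high, loose. Origin: centre of its underside.
- hammer: Bystander: hammer 250 mm long lying on the bench, loose, roughly along the bench's far edge. Origin on its underside near its middle.
- spray_can: Bystander: grey spray can, 58 mm across, 150 mm high, standing loose. Origin: centre of its underside.
There are look-alikes about, which are no part of the job. What is shaped like the head_b but brown or red is not meant.

How it is judged:
On the way, in this order (a step that is already met when the one before it is completed fails the run):
1. the lighter head is lifted clear of the tray in the gripper (before or after the heavier one) while the heavier, known by its weight on the tray, stands there (((height (world z) of head_a above 0.018 m and contact force between head_a and the fingers above 1 N and contact force between head_a and tray below 0.05 N and contact force between head_b and tray above 3.4 N) or (height (world z) of head_b above 0.018 m and contact force between head_b and the fingers above 1 N and contact force between head_b and tray below 0.05 N and contact force between head_a and tray above 3.4 N))), for 0.3 s.
2. after that the heavier head is lifted clear in the gripper, the lighter one standing in the tray (((height (world z) of head_a above 0.018 m and contact force between head_a and the fingers above 1 N and contact force between head_a and tray below 0.05 N and contact force between head_b and tray between 1 and 3.4 N and angle between head_b's own z axis and vertical below 0.1 rad) or (height (world z) of head_b above 0.018 m and contact force between head_b and the fingers above 1 N and contact force between head_b and tray below 0.05 N and contact force between head_a and tray between 1 and 3.4 N and angle between head_a's own z axis and vertical below 0.1 rad))), for 0.3 s.
At the end, for the whole second after the job is handed in: One head is held still by the fingers alone over the tube: within 4 mm of its centre, upright to 0.06 rad, underside 1 to 6 mm above the rim, not touching the bollard. The other, let go, stands upright and still on the tray's floor; its weight there (under 3.4 N) shows it is the lighter (((horizontal distance between head_a and post_top below 0.004 m and z of head_a in the frame of post_top between 0.001 and 0.006 m and angle between each of head_a, head_b's own z axis and vertical below 0.06 rad and linear speed of each of head_a, head_b below 0.02 m/s and contact force between head_a and the fingers above 2 N and contact force between head_a and bollard below 0.05 N and x of head_b in the frame of tray between -0.08 and 0.08 m and y of head_b in the frame of tray between -0.145 and 0.145 m and height (world z) of head_b below 0.006 m and contact force between head_b and tray between 1 and 3.4 N and contact force between head_b and the fingers below 0.05 N) or (horizontal distance between head_b and post_top below 0.004 m and z of head_b in the frame of post_top between 0.001 and 0.006 m and angle between each of head_b, head_a's own z axis and vertical below 0.06 rad and linear speed of each of head_b, head_a below 0.02 m/s and contact force between head_b and the fingers above 2 N and contact force between head_b and bollard below 0.05 N and x of head_a in the frame of tray between -0.08 and 0.08 m and y of head_a in the frame of tray between -0.145 and 0.145 m and height (world z) of head_a below 0.006 m and contact force between head_a and tray between 1 and 3.4 N and contact force between head_a and the fingers below 0.05 N))); the arm keeps its last pose, push and grip.
It fails at once if a head is dropped (moves faster than 0.7 m/s out of the fingers) ((linear speed of head_a above 0.7 m/s and contact force between head_a and the fingers below 0.05 N) or (linear speed of head_b above 0.7 m/s and contact force between head_b and the fingers below 0.05 N)).
It fails at once if the tin (pot), discs, hammer or spray can is shifted by more than 20 mm (distance of any of pot, discs, hammer, spray_can from where it was at the start of the episode above 0.02 m).
It also fails if it takes over 72 s, if anything falls off the work surface, if the arm or the gripper's body presses on something with over 40 N, if the wrist force passes 120 N, or if a joint passes its speed limit or range.

## Working session

There is one attempt and no reset: what is moved stays moved. The work goes in short steps, each a Python script; the robot and the scene stay as the last script left them, time stands still between calls to the robot, and variables do not carry over. Pictures are saved under pics/ and viewed, and the job is handed in when it is done.

```bash
mkdir -p pics
cat > h.py <<'E'
import numpy as np, cv2
from workcell import r, command_gripper, optics
def snap(n,f):
    s=r.read_state(); im,d=optics.get_image(n); cv2.imwrite('pics/%s.png'%f,im[:,:,::-1]); np.savez('pics/%s.npz'%f,im=im,d=d,p=s['eef_pos'],q=s['eef_rot']); return im,d,s
E
python3 - <<'E'
from h import *
for n in ["scene","top"]:
    snap(n,n+"0"); print(n,optics.camera_model(n))
print(optics.camera_model("wrist")); print(r.read_state())
E
```

```text
scene {'K': array([[476.97580239,   0.        , 321.95297415],
       [  0.        , 476.97580239, 201.47149282],
       [  0.        ,   0.        ,   1.        ]]), 'R': array([[-0.46764836,  0.88382857,  0.01233157],
       [ 0.74860454,  0.40344008, -0.52614385],
       [-0.46999602, -0.23681884, -0.85030617]]), 't': array([ 0.2989219 , -0.39753094,  1.60625315])}
top {'K': array([[380.77366868,   0.        , 323.17708277],
       [  0.        , 380.77366868, 200.27311936],
       [  0.        ,   0.        ,   1.        ]]), 'R': array([[-2.90183263e-02, -9.99576628e-01, -2.12155474e-03],
       [-9.97700558e-01,  2.90937866e-02, -6.12139604e-02],
       [ 6.12497682e-02,  3.40349666e-04, -9.98122412e-01]]), 't': array([-0.0029782 ,  0.63226083,  1.0986411 ])}
{'K': array([[308.59529018,   0.        , 319.00023402],
       [  0.        , 308.59529018, 204.69413029],
       [  0.        ,   0.        ,   1.        ]]), 'tool_from_camera': array([[ 5.80580605e-06, -9.54149479e-01, -2.99330540e-01,
         7.76687330e-02],
       [ 9.99999129e-01, -3.89577906e-04,  1.26121898e-03,
[... 205 characters left out ...]
_s': 0.1, 'joint_positions': array([-1.49200926e+00,  3.42674005e-01,  1.52495332e+00,  8.15468260e-06,
        1.27543630e+00, -1.45995032e-01]), 'dq': array([-6.68728393e-04, -6.27672267e-04, -3.20585199e-03, -7.52347760e-06,
        2.04517617e-04,  4.82970401e-04]), 'tau': array([ 2.38232329e-03, -4.34447086e+01, -2.46489429e+01, -9.92125797e-05,
        4.68464350e-03, -1.07133954e-05]), 'eef_pos': array([ 0.11701823, -0.51143738,  0.25567346]), 'eef_rot': array([ 9.93690636e-01,  1.12153370e-01,  2.86084260e-05, -7.34943093e-04]), 'contact_force': array([-0.01040594,  0.84540778,  0.24858213]), 'torque': array([ 0.03157708,  0.04804755, -0.01556654]), 'grip_width': 0.08524542499434636}
```

View pics/scene0.png

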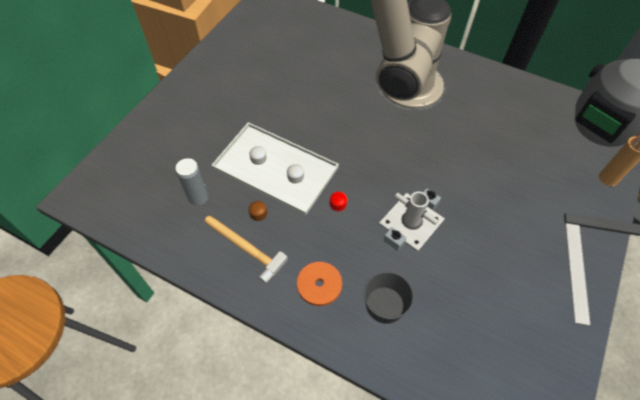

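View pics/top0.png

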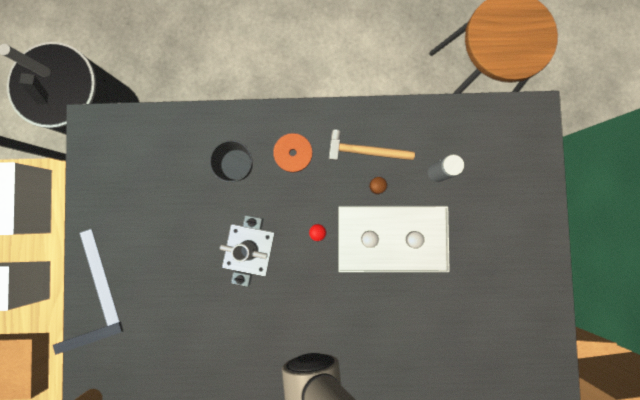

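The heads that count are the two bright-steel ones in the tray, at top-view pixels (370,239) and (415,240). The look-alikes are red at (318,232) and brown at (378,185), so I reject both. Next I'll localise everything.

```bash
cat >> h.py <<'E'
def cloud(n,f):
    z=np.load('pics/%s.npz'%f); im,d=z['im'],z['d']; c=optics.camera_model(n); K=c['K']
    v,u=np.mgrid[0:400,0:640]
    P=np.stack([(u-K[0,2])/K[0,0]*d,(v-K[1,2])/K[1,1]*d,d],-1)
    if n=='wrist':
        from scipy.spatial.transform import Rotation as Ro
        T=c['tool_from_camera']; P=P@T[:3,:3].T+T[:3,3]; W=P@Ro.from_quat(z['q']).as_matrix().T+z['p']
    else: W=(P-c['t'])@c['R']
    W[d==0]=np.nan
    return im,d,W
def circ(xy):
    A=np.c_[2*xy,np.ones(len(xy))]; s=np.linalg.lstsq(A,(xy**2).sum(1),rcond=None)[0]
    return s[:2],np.sqrt(s[2]+s[0]**2+s[1]**2)
E
python3 - <<'E'
from h import *
for n in ['top','scene']:
    im,d,W=cloud(n,n+'0')
    u0=[(370,239),(415,240),(318,232),(378,185),(246,252),(232,162),(293,153),(447,168),(370,152)] if n=='top' else [(258,155),(295,173),(339,201),(258,210),(417,205)]
    for u,v in u0:
        w=W[v-16:v+17,u-16:u+17].reshape(-1,3); print(n,u,v,W[v,u].round(4), end=' ')
        for lo,hi in [(.03,.05),(.113,.13)]:
            m=(w[:,2]>lo)&(w[:,2]<hi)
            if m.sum()>5:
                q=w[m,:2].astype(np.float32); c,rr=cv2.minEnclosingCircle(q); print(lo,m.sum(),np.round(c,4),round(rr,4),q.mean(0).round(4),end=' ')
        print()
im=cv2.imread('pics/top0.png')
cv2.imwrite('pics/crop_top.png',cv2.resize(im[190:290,210:460],None,fx=3.2,fy=3.2,interpolation=cv2.INTER_CUBIC))
E
```

```text
top 370 239 [ 0.5159 -0.1517  0.0439] 0.03 234 [ 0.5158 -0.1529] 0.0249 [ 0.5158 -0.1522] 
top 415 240 [ 0.5093 -0.2797  0.0444] 0.03 241 [ 0.5108 -0.2838] 0.0254 [ 0.5105 -0.2822] 
top 318 232 [ 0.54   -0.0039  0.0428] 0.03 221 [ 0.5387 -0.0022] 0.0247 [ 0.5393 -0.0024] 
top 378 185 [ 0.6703 -0.1811  0.0386] 0.03 221 [ 0.6715 -0.1837] 0.0249 [ 0.6708 -0.183 ] 
top 246 252 [0.4874 0.2082 0.0169] 0.03 36 [0.493  0.1996] 0.0229 [0.4947 0.2063] 0.113 113 [0.4936 0.2023] 0.0238 [0.4933 0.2021] 
top 232 162 [0.755  0.2474 0.0081] 0.03 150 [0.7467 0.2342] 0.0544 [0.7641 0.2606] 
top 293 153 [0.7781 0.0652 0.0011] 
top 447 168 [ 0.6989 -0.3469  0.1479] 0.03 38 [ 0.7029 -0.3553] 0.0271 [ 0.6973 -0.3423] 0.113 45 [ 0.7029 -0.3564] 0.0277 [ 0.697  -0.3433] 
top 370 152 [ 0.7708 -0.1639  0.0196] 
scene 258 155 [ 0.5247 -0.272   0.0399] 0.03 184 [ 0.5157 -0.2835] 0.0268 [ 0.5183 -0.2813] 
scene 295 173 [ 0.5306 -0.1447  0.0421] 0.03 199 [ 0.521  -0.1508] 0.0265 [ 0.5233 -0.1512] 
scene 339 201 [0.5514 0.0062 0.0362] 0.03 195 [ 0.5432 -0.0018] 0.0252 [ 0.546  -0.0013] 
scene 258 210 [ 0.6826 -0.1739  0.0383] 0.03 206 [ 0.6764 -0.1826] 0.0245 [ 0.678  -0.1819] 
scene 417 205 [0.5153 0.2065 0.1189] 0.03 136 [0.4587 0.203 ] 0.0627 [0.4551 0.2142] 0.113 122 [0.4974 0.2037] 0.0255 [0.4984 0.2027]
```

View pics/crop_top.png

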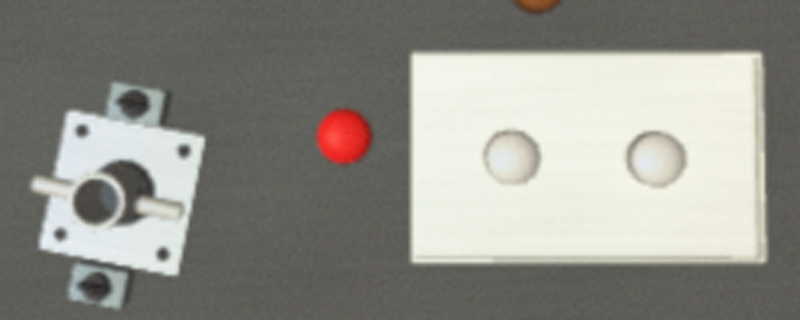

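The crop shows both tray heads, at crop (512,157) and (656,158), as plain bright steel. The red one at (344,136) is outside the tray. Next is a close look with the wrist camera.

```bash
cat >> h.py <<'E'
from scipy.spatial.transform import Rotation as Ro
def Q(yaw): return (Ro.from_euler('z',yaw)*Ro.from_quat([1,0,0,0])).as_quat()
def st(): 
    s=r.read_state(); print('t %.1f'%s['time_s'],s['eef_pos'].round(4),'F',s['contact_force'].round(2),'w %.4f'%s['grip_width']); return s
def fit(f,c0,zlo,zhi,rad=.04):
    im,d,W=cloud('wrist',f); m=(W[...,2]>zlo)&(W[...,2]<zhi)&(np.hypot(W[...,0]-c0[0],W[...,1]-c0[1])<rad)
    q=W[m][:,:2].astype(np.float32); hull=cv2.convexHull(q)[:,0]; c,R=cv2.minEnclosingCircle(q); print(f,m.sum(),'mec',np.round(c,4),round(R,4),'hullfit',[np.round(x,4) for x in circ(hull)],'mean',q.mean(0).round(4),'zmed %.4f'%np.median(W[m][:,2])); return m,W
E
python3 - <<'E'
from h import *
print(r.tip_extent)
for p in [(.515,-.1525,.2),(.511,-.283,.2),(.495,.203,.25)]:
  for y in (0,.785,1.5708,-1.5708): 
    q=r.solve_ik(p,Q(y)); print(p,y,None if q is None else np.round(q,2))
r.reach([.515,-.1525,.175],Q(0)); s=st(); snap('wrist','w_h1')
r.reach([.511,-.283,.175],Q(0)); s=st(); snap('wrist','w_h2')
fit('w_h1',(.516,-.1525),.03,.05); fit('w_h2',(.511,-.283),.03,.05)
E
```

```text
0.025
(0.515, -0.1525, 0.2) 0 [-0.43  0.42  1.58 -0.    1.15  1.14]
(0.515, -0.1525, 0.2) 0.785 [-0.43  0.42  1.58 -0.    1.15  0.36]
(0.515, -0.1525, 0.2) 1.5708 [-0.43  0.42  1.58 -0.    1.15 -0.43]
(0.515, -0.1525, 0.2) -1.5708 [-0.43  0.42  1.58 -0.    1.15  2.71]
(0.511, -0.283, 0.2) 0 [-0.64  0.5   1.44 -0.    1.2   0.93]
(0.511, -0.283, 0.2) 0.785 [-0.64  0.5   1.44 -0.    1.2   0.15]
(0.511, -0.283, 0.2) 1.5708 [-0.64  0.5   1.44 -0.    1.2  -0.64]
(0.511, -0.283, 0.2) -1.5708 [-0.64  0.5   1.44 -0.    1.2   2.5 ]
(0.495, 0.203, 0.25) 0 [ 0.25  0.37  1.51 -0.    1.27  1.82]
(0.495, 0.203, 0.25) 0.785 [ 0.25  0.37  1.51 -0.    1.27  1.03]
(0.495, 0.203, 0.25) 1.5708 [ 0.25  0.37  1.51 -0.    1.27  0.25]
(0.495, 0.203, 0.25) -1.5708 [ 0.25  0.37  1.51 -0.    1.27 -2.9 ]
t 2.1 [ 0.5149 -0.1533  0.1751] F [-0.08 -0.15 -0.48] w 0.0856
t 2.7 [ 0.5104 -0.284   0.1747] F [-0.45 -0.61 -0.83] w 0.0855
w_h1 2406 mec [ 0.5182 -0.1551] 0.0249 hullfit [array([ 0.5186, -0.155 ]), np.float64(0.0244)] mean [ 0.5208 -0.155 ] zmed 0.0398
w_h2 2414 mec [ 0.513  -0.2857] 0.0249 hullfit [array([ 0.5132, -0.2857]), np.float64(0.0245)] mean [ 0.5155 -0.2858] zmed 0.0397
```

View pics/w_h2.png

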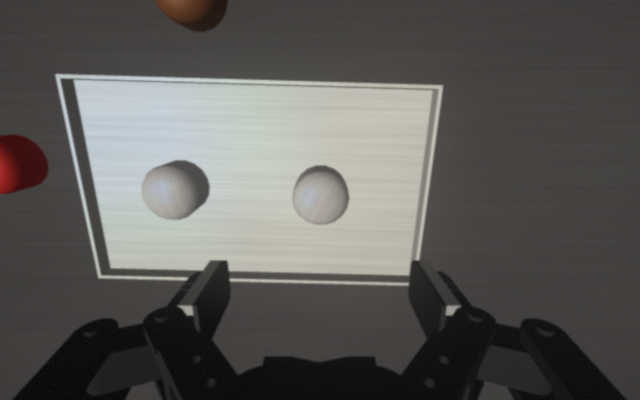

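The wrist view shows the second head at pixel (320,195), clear of the tray walls, with the jaws at the lower left and right. I'll grasp it and weigh it.

```bash
cat >> h.py <<'E'
def favg(n=10):
    F=[];p=[]
    for _ in range(n):
        s=r.read_state(); F.append(s['contact_force']); p.append(s['eef_pos']); r.hold(.03)
    F=np.array(F); p=np.array(p); print('t %.1f'%s['time_s'],'F',F.mean(0).round(2),'sd',F.std(0).round(2),'pos',p.mean(0).round(4),'w %.4f'%s['grip_width'],'tau',s['tau'][:3].round(2)); return F.mean(0),p.mean(0)
E
python3 - <<'E'
from h import *
x,y=.513,-.2857
r.reach([x,y,.10],Q(0)); r.hold(.2); favg()
r.move_straight([x,y,.033],Q(0),speed=.08,max_force=15); st()
command_gripper(.04,40); r.hold(.2); favg()
snap('wrist','w_g2')
print(r.move_straight([x,y,.10],Q(0),speed=.08)); r.hold(.2); favg(); snap('wrist','w_l2')
E
```

```text
t 3.6 F [ 0.07  0.09 -0.1 ] sd [0.68 0.53 0.32] pos [ 0.5136 -0.286   0.1014] w 0.0852 tau [ 4.000e-02 -5.279e+01 -2.058e+01]
t 4.7 [ 0.5133 -0.2859  0.0335] F [ 0.55  0.03 -0.05] w 0.0856
t 5.6 F [-1.16  1.5   5.62] sd [0.43 0.64 0.45] pos [ 0.5132 -0.2857  0.0337] w 0.0483 tau [ -0.47 -51.13 -17.5 ]
False
t 7.2 F [ 0.13 -0.05 -4.59] sd [0.34 0.59 0.5 ] pos [ 0.5129 -0.2856  0.0997] w 0.0485 tau [ -0.   -55.28 -21.81]
```

View pics/w_l2.png

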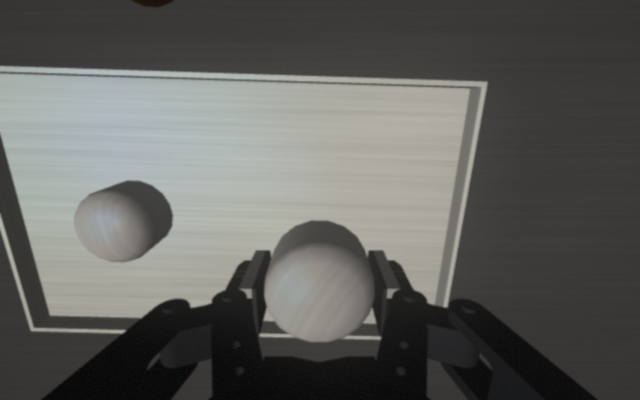

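The lift reads about 4.5 N, so this is the heavier head. It hangs upright at pixel (320,285) in the wrist view. I'll set it back, then lift the other.

Run:
```python
from h import *
x,y=.513,-.2857
print(r.move_straight([x,y,.0325],Q(0),speed=.04,max_force=5)); st()
command_gripper(.085); r.hold(.2); st()
r.move_straight([x,y,.11],Q(0),speed=.12)
r.reach([x-.003,y,.175],Q(0)); r.hold(.2); favg(4); snap('wrist','w_h2b'); fit('w_h2b',(x,y),.03,.05)
x,y=.518,-.1551
r.reach([x,y,.10],Q(0)); r.hold(.2); favg()
r.move_straight([x,y,.033],Q(0),speed=.08,max_force=15); st()
command_gripper(.04,40); r.hold(.2); favg(5)
print(r.move_straight([x,y,.10],Q(0),speed=.08)); r.hold(.3); favg(15); snap('wrist','w_l1')
```

```text
True
t 8.8 [ 0.513  -0.2857  0.0337] F [-1.21 -0.45  6.24] w 0.0486
t 9.5 [ 0.5117 -0.2848  0.0318] F [ 0.08 -0.01  0.64] w 0.0852
t 10.9 F [ 0.18 -0.61  0.25] sd [0.64 0.13 0.5 ] pos [ 0.5094 -0.2853  0.1734] w 0.0847 tau [  0.   -51.   -22.96]
w_h2b 2422 mec [ 0.5126 -0.2862] 0.0249 hullfit [array([ 0.5128, -0.2862]), np.float64(0.0245)] mean [ 0.5152 -0.2862] zmed 0.0398
t 12.2 F [-0.31  0.12  0.01] sd [0.26 0.52 0.59] pos [ 0.5182 -0.1561  0.1004] w 0.0850 tau [ -0.09 -48.19 -19.31]
t 13.2 [ 0.5183 -0.1552  0.0334] F [-0.3  -0.43  0.17] w 0.0849
t 14.0 F [-1.09  0.44  5.37] sd [0.49 0.4  0.26] pos [ 0.5183 -0.1552  0.0337] w 0.0487 tau [-4.000e-02 -4.717e+01 -1.577e+01]
False
t 15.8 F [-0.01 -0.31 -1.92] sd [0.54 0.31 0.42] pos [ 0.518  -0.1551  0.0999] w 0.0485 tau [ -0.   -49.08 -19.73]
```

View pics/w_l1.png

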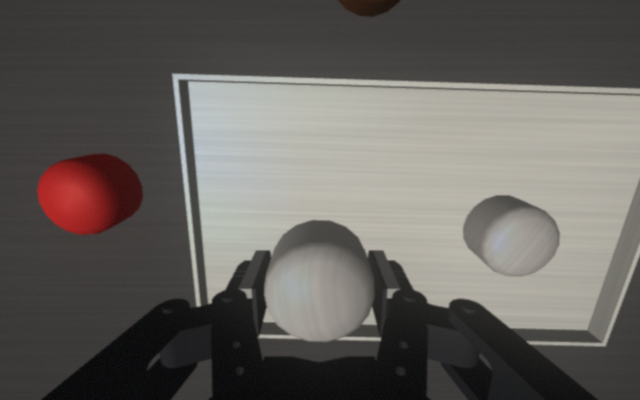

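The second reads about 1.9 N, so it is the lighter. It hangs upright at (320,285), and the heavier one stands in the tray at (515,240). I'll set the light one down, survey the post from opposite yaws so camera bias cancels, and check the light head's stance.

Run:
```python
from h import *
x,y=.518,-.1551
print(r.move_straight([x,y,.0325],Q(0),speed=.04,max_force=5)); st()
command_gripper(.085); r.hold(.2); st()
r.move_straight([x,y,.12],Q(0),speed=.15)
r.reach([x-.003,y,.175],Q(0)); r.hold(.2); snap('wrist','w_h1b'); fit('w_h1b',(x,y),.03,.05)
p=(.495,.203)
for k,yaw in enumerate([1.5708,0,-.9]):
    r.reach([p[0],p[1],.262],Q(yaw)); r.hold(.25); st(); snap('wrist','w_p%d'%k)
    fit('w_p%d'%k,p,.114,.128)
```

```text
True
t 17.4 [ 0.5179 -0.1551  0.0337] F [0.22 0.18 5.26] w 0.0484
t 18.0 [ 0.5171 -0.1547  0.0326] F [-0.01 -0.57  0.71] w 0.0848
w_h1b 2443 mec [ 0.518  -0.1555] 0.0249 hullfit [array([ 0.5182, -0.1556]), np.float64(0.0244)] mean [ 0.5204 -0.1556] zmed 0.0398
t 21.0 [0.4953 0.2022 0.2618] F [-0.18  1.65  0.44] w 0.0848
w_p0 914 mec [0.496  0.2026] 0.0242 hullfit [array([0.4956, 0.2025]), np.float64(0.0237)] mean [0.4955 0.203 ] zmed 0.1190
t 22.7 [0.495 0.203 0.262] F [ 1.09  0.67 -0.63] w 0.0844
w_p1 918 mec [0.4955 0.2015] 0.0242 hullfit [array([0.4955, 0.2015]), np.float64(0.0238)] mean [0.496  0.2015] zmed 0.1189
t 23.9 [0.495 0.203 0.262] F [-0.82  0.95 -0.95] w 0.0849
w_p2 917 mec [0.4951 0.2014] 0.0242 hullfit [array([0.4952, 0.2013]), np.float64(0.0237)] mean [0.4955 0.201 ] zmed 0.1187
```

View pics/w_p0.png

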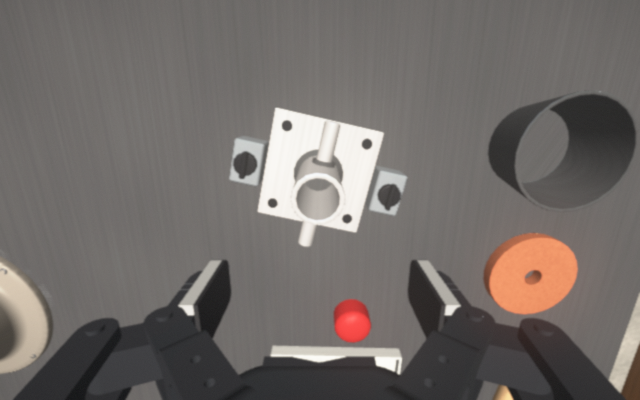

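View pics/w_h1b.png

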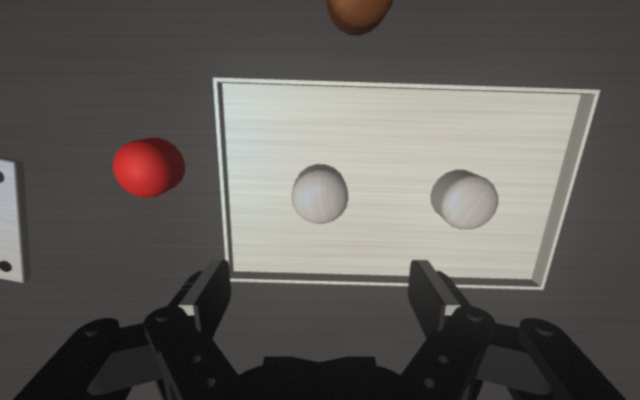

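The tube rim is at (318,198) in the wrist view. Both heads stand upright in the tray. I'll re-grasp the heavy head with the jaws turned 90°, so it is centred on the other axis too, then lift it and carry it above the post.

Run:
```python
from h import *
im,d,W=cloud('wrist','w_h1b'); print('floor z',np.nanmedian(W[230:260,300:420,2]),'bench z',np.nanmedian(W[40:70,420:600,2]))
x,y=.5127,-.2857; q=Q(np.pi/2)
r.reach([x,y,.14],q); r.hold(.1); r.move_straight([x,y,.10],q); r.hold(.2); favg(5)
r.move_straight([x,y,.033],q,speed=.08,max_force=15); st()
command_gripper(.04,50); r.hold(.3); favg(5)
print(r.move_straight([x,y,.10],q,speed=.08)); r.hold(.5); favg(10); snap('wrist','w_l3')
r.move_straight([x,y,.26],q,speed=.15)
r.reach([.4952,.2020,.26],q); r.hold(.3); favg(5); snap('wrist','w_o1'); snap('scene','s_o1')
```

```text
floor z 0.002085560421152363 bench z -0.0006260544657985118
t 27.6 F [ 0.08 -0.12 -0.11] sd [0.76 0.34 0.77] pos [ 0.5131 -0.286   0.101 ] w 0.0851 tau [ 1.000e-02 -5.259e+01 -2.055e+01]
t 28.6 [ 0.513  -0.2859  0.0335] F [ 0.49 -0.51  0.03] w 0.0851
t 29.5 F [-2.12  0.09  5.61] sd [0.31 0.36 0.3 ] pos [ 0.5127 -0.2858  0.0338] w 0.0486 tau [  0.31 -51.35 -17.76]
False
t 31.3 F [-0.21 -0.06 -4.81] sd [0.61 0.54 0.26] pos [ 0.5127 -0.2857  0.1   ] w 0.0485 tau [ -0.   -55.29 -21.83]
t 34.8 F [-0.04  0.18 -4.48] sd [0.41 0.4  0.25] pos [0.4954 0.2017 0.26  ] w 0.0486 tau [ -0.08 -46.79 -26.46]
```

View pics/w_l3.png

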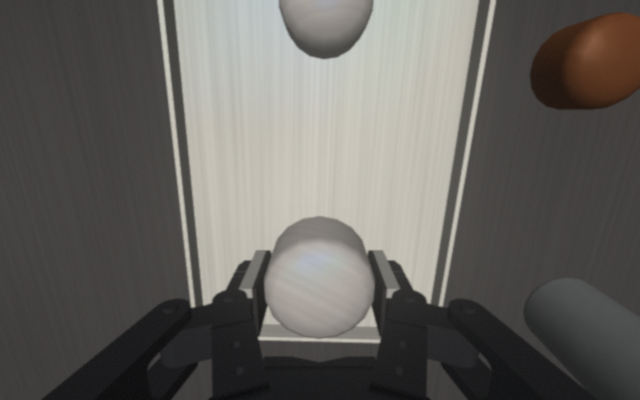

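View pics/s_o1.png

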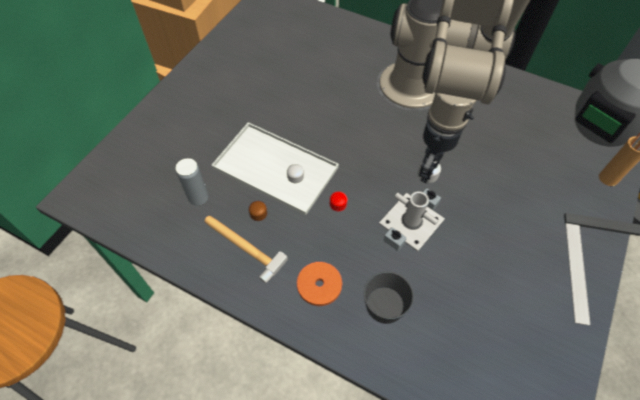

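The light head stands in the tray at scene pixel (295,173), and the heavy one is held above the tube at (432,175). Next I'll measure its offset in the hand.

Run:
```python
from h import *
from scipy.optimize import least_squares
for f in ['w_l2','w_l1','w_l3','w_o1']:
    im,d,W=cloud('wrist',f); z=np.load('pics/%s.npz'%f); T=(W-z['p'])@Ro.from_quat(z['q']).as_matrix()
    m=(np.hypot(T[...,0],T[...,1])<.03)&(T[...,2]<.01)&(T[...,2]>-.02)
    v,u=np.where(m); m2=m&(abs(np.arange(640)[None]-320)<52); P=T[m2]
    # side band (cylinder wall visible on camera side) and dome sphere
    dome=P[P[:,2]<-.002]
    A=np.c_[2*dome,np.ones(len(dome))]; s=np.linalg.lstsq(A,(dome**2).sum(1),rcond=None)[0]
    c,R=cv2.minEnclosingCircle(P[:,:2].astype(np.float32))
    print(f,m2.sum(),'sphere',s[:3].round(4),'R %.4f'%np.sqrt(s[3]+s[:3]@s[:3]),'ztop %.4f'%np.percentile(P[:,2],1),'mec',np.round(c,4),round(R,4),'xrng',np.percentile(P[:,0],[.5,99.5]).round(4))
```

```text
w_l2 9184 sphere [-0.0015  0.0014  0.0311] R 0.0406 ztop -0.0091 mec [-0.0008  0.0014] 0.0249 xrng [-0.0218  0.0231]
w_l1 9224 sphere [-0.0013  0.0014  0.031 ] R 0.0405 ztop -0.0092 mec [-0.0008  0.0016] 0.025 xrng [-0.0216  0.0233]
w_l3 9245 sphere [0.0005 0.0014 0.0315] R 0.0408 ztop -0.0090 mec [0.0013 0.0015] 0.0246 xrng [-0.0199  0.0251]
w_o1 9258 sphere [0.0005 0.0014 0.0311] R 0.0405 ztop -0.0091 mec [0.0012 0.0014] 0.0248 xrng [-0.0199  0.0251]
```

Run:
```python
from h import *
q=Q(np.pi/2)
print(r.move_straight([.4951,.2020,.168],q,speed=.08,max_force=8)); r.hold(.4); favg(5)
snap('wrist','w_f1'); snap('scene','s_f1'); snap('top','t_f1')
im,d,W=cloud('wrist','w_f1')
for v in range(150,345,6): print(v,W[v,319].round(4))
im=cv2.imread('pics/s_f1.png'); cv2.imwrite('pics/s_f1c.png',cv2.resize(im[120:260,360:500],None,fx=4,fy=4,interpolation=cv2.INTER_CUBIC))
```

```text
False
t 36.8 F [ 0.46 -0.06 -4.52] sd [0.44 0.29 0.44] pos [0.4951 0.202  0.1681] w 0.0480 tau [  0.   -48.48 -23.34]
150 [0.4963 0.2428 0.01  ]
156 [0.4963 0.2376 0.0103]
162 [0.4963 0.2322 0.0103]
168 [0.4963 0.239  0.0747]
174 [0.4963 0.2349 0.0755]
180 [0.4963 0.231  0.0768]
186 [0.4963 0.228  0.0818]
192 [0.4963 0.2261 0.0905]
198 [0.4963 0.226  0.1039]
204 [0.4963 0.2262 0.117 ]
210 [0.4963 0.2232 0.1187]
216 [0.4963 0.227  0.1395]
222 [0.4963 0.2272 0.1487]
228 [0.4963 0.2273 0.1565]
234 [0.4963 0.2273 0.1632]
240 [0.4963 0.2264 0.1675]
246 [0.4963 0.2251 0.1704]
252 [0.4963 0.2228 0.1712]
258 [0.4963 0.2215 0.174 ]
264 [0.4963 0.2187 0.1738]
270 [0.4963 0.2166 0.1748]
276 [0.4963 0.2146 0.1761]
282 [0.4963 0.2121 0.1764]
288 [0.4963 0.2096 0.1768]
294 [0.4963 0.2067 0.1767]
300 [0.4963 0.2038 0.1765]
306 [0.4963 0.2011 0.1767]
312 [0.4963 0.1981 0.1765]
318 [0.4963 0.1946 0.1758]
324 [0.4963 0.1923 0.1767]
330 [0.4963 0.1876 0.1747]
336 [0.4963 0.1838 0.1739]
342 [0.4963 0.027  0.    ]
```

View pics/w_f1.png

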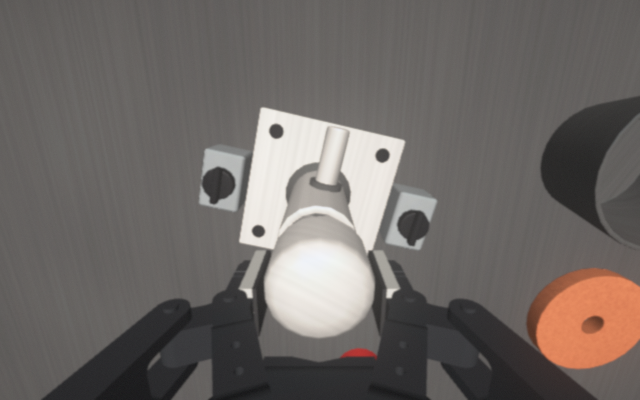

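View pics/s_f1c.png

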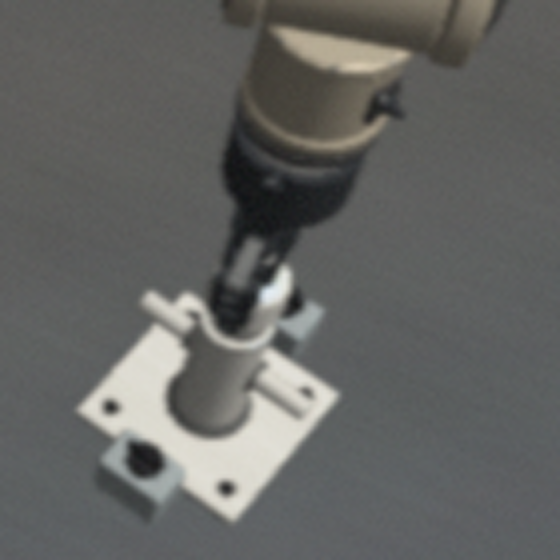

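```bash
cat >> h.py <<'E'
def rel(f,tz,hz):
    im,d,W=cloud('wrist',f); out=[]
    for (lo,hi),R in ((tz,.024),(hz,.025)):
        m=(W[...,2]>lo)&(W[...,2]<hi)&(np.hypot(W[...,0]-.4955,W[...,1]-.202)<.03)&(W[...,1]>.208)&(abs(W[...,0]-.496)<.021)
        P=W[m][:,:2]
        from scipy.optimize import least_squares
        s=least_squares(lambda c:np.hypot(P[:,0]-c[0],P[:,1]-c[1])-R,[.495,.202],loss='soft_l1',f_scale=.0005)
        print(f,m.sum(),'fixedR',s.x.round(4),'rms %.4f'%np.sqrt(np.mean(s.fun**2)),'free',[np.round(a,4) for a in circ(P)]); out.append(s.x)
    print('head-tube',(out[1]-out[0]).round(4))
E
python3 - <<'E'
from h import *
rel('w_f1',(.083,.115),(.142,.163))
E
```

```text
w_f1 853 fixedR [0.4954 0.202 ] rms 0.0004 free [array([0.4955, 0.2029]), np.float64(0.0233)]
w_f1 1355 fixedR [0.4965 0.202 ] rms 0.0002 free [array([0.4965, 0.2025]), np.float64(0.0246)]
head-tube [ 0.0011 -0.0001]
```

The wrist depth shows the head over the rim within about 0.1 mm in y and no more than 1 mm in x. I'll make a small x correction and go down to the 3 mm gap.

Run:
```python
from h import *
q=Q(np.pi/2)
print(r.move_straight([.4948,.2020,.1543],q,speed=.02,max_force=4)); r.hold(.6); favg(10)
snap('wrist','w_f2'); snap('scene','s_f2'); snap('top','t_f2')
rel('w_f2',(.083,.115),(.128,.149))
im,d,W=cloud('wrist','w_f2'); print(np.nanmax(W[260:330,300:340,2]), np.nanmedian(W[285:310,310:330,2]))
for v in range(196,226,2): print(v,W[v,319].round(4))
P=W[225:250,316:322].reshape(-1,3); P=P[(P[:,2]>.13)&(P[:,2]<.149)]; print('wall tilt',np.polyfit(P[:,2],P[:,1],1))
a=cv2.imread('pics/w_f2.png')[150:350,220:420]; b=cv2.imread('pics/s_f2.png')[150:250,370:470]
cv2.imwrite('pics/f2c.png',np.hstack([cv2.resize(a,(400,400)),cv2.resize(b,(400,400),interpolation=cv2.INTER_CUBIC)]))
```

```text
False
t 38.7 F [ 0.05  0.14 -4.39] sd [0.47 0.56 0.51] pos [0.4948 0.202  0.1543] w 0.0483 tau [ -0.   -48.72 -22.76]
w_f2 1042 fixedR [0.4954 0.2021] rms 0.0004 free [array([0.4955, 0.2029]), np.float64(0.0234)]
w_f2 1363 fixedR [0.4962 0.202 ] rms 0.0002 free [array([0.4962, 0.2025]), np.float64(0.0246)]
head-tube [ 0.0008 -0.0001]
0.164673955897401 0.16257434967417622
196 [0.496  0.2261 0.0862]
198 [0.496  0.226  0.0903]
200 [0.496  0.226  0.0944]
202 [0.496  0.2257 0.0977]
204 [0.496  0.226  0.1025]
206 [0.496  0.2263 0.1074]
208 [0.496  0.2262 0.1105]
210 [0.496  0.2261 0.1136]
212 [0.496  0.2262 0.1173]
214 [0.496  0.2258 0.1193]
216 [0.496  0.2277 0.1277]
218 [0.496  0.2269 0.1284]
220 [0.496  0.2272 0.132 ]
222 [0.496  0.2272 0.1349]
224 [0.496  0.2274 0.138 ]
wall tilt [0.01327257 0.22525697]
```

View pics/f2c.png

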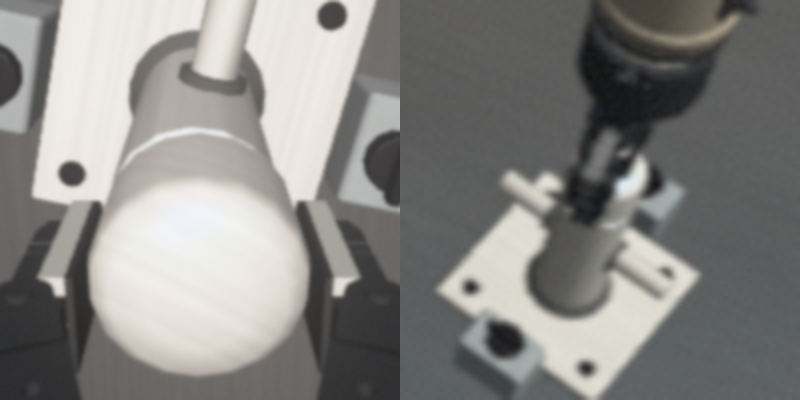

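View pics/s_f2.png

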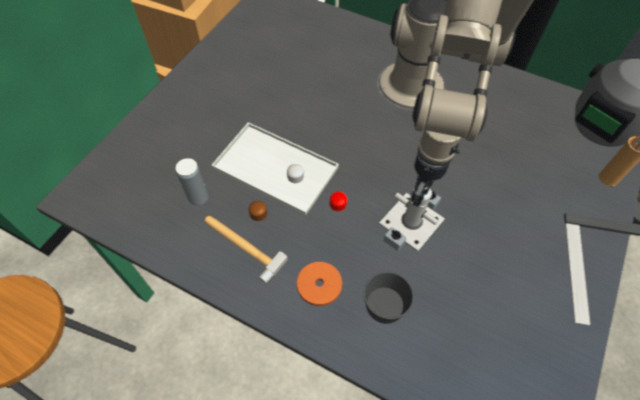

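The wrist crop shows the head sitting concentrically over the tube, with the bright rim ring visible below it at (190,140). The wrist force is unchanged at about −4.4 N, so it isn't touching. The scene view has the light head upright at (295,173) and the bystanders in place. Handing in.

Run:
```python
from h import *
favg(5); r.finish_job()
```

```text
t 39.0 F [ 0.36 -0.09 -4.6 ] sd [0.33 0.37 0.33] pos [0.4948 0.202  0.1543] w 0.0478 tau [ -0.   -48.72 -22.76]
the job is handed in; nothing more can be done
```

I handed the job in at about 39 s, with the heavier head held over the bollard's tube and the lighter one back upright in the tray. No verdict was reported.

**Weighing:** The head at y ≈ -0.286 pulled about 4.6 N, so it is the solid one. The head at y ≈ -0.155 pulled about 1.9 N, so it is the hollow one. I lifted the solid one first, set it back, lifted and set back the hollow one, then took the solid one again with the jaws turned 90° to centre it.

**Last checks:**
- **Centring:** the wrist depth put the head 0.8 mm off the tube in x and 0.1 mm in y. I put part of the x offset down to camera bias.
- **Gap:** about 3.5 mm from the arm's own position reading, and 3.5–4 mm from the camera.
- **Tilt:** about 0.013 rad.
- **Contact:** the wrist force stayed at the head's weight, so it was not touching the tube.
- **Lighter head and bystanders:** the scene view showed the lighter head upright in the tray and the bystanders apparently unmoved.

**Disagreement:** two estimates of where the head sat in the fingers differed by about 1.4 mm along the pads. I settled it with the direct head-to-tube measurement. The scene and wrist cameras also differed by up to about 5 mm on the heads' positions, so I relied on the wrist camera.

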